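# Fetch the cover glasses from the bench drawer

## Task

Pull the drawer that has the bar handle out of its little bench cabinet until it comes up against its stop, and leave it open like that. Then lift the small cover-glass box out of it and set it down upright, without dropping it, on top of the closed grey slide box. Keep the drawer with the round knob shut, and leave the slide box and everything else where they are.

Things in the scene. Friction and masses are not known exactly. Their poses are not given: they have to be found in the camera images.
- bar_unit: Low grey metal bench-top cabinet with one drawer whose handle is a straight steel bar. 180 deep (x) x 140 wide (y) x 75 high, fixed to the bench. Origin: centre of its underside; its front faces its own -x, to which the drawer pulls out. It may stand left or right of the knob cabinet and is turned a little.
- bar_drawer (a joint): How far the bar-handled drawer is pulled out, m: 0 shut, 0.125 at its stop; it may start open by up to 0.01. Slides easily (about 2 N) and stays where it is left. The drawer is an open tray: inside 150 long x 116 wide, walls 4 thick, inner floor 12 above the bench, rim of the walls 50 above the bench; its front panel is 12 thick and reaches up to 74 above the bench. At the stop 125 mm of its inside length lie free in front of the cabinet body.
- bar_handle (a point): Middle of the bar of the handle: a round bar 9 thick, 68 long, level, parallel to the drawer front (along the cabinet's y), 40 in front of the drawer's front panel, 50 above the bench, so 35 mm lie free between bar and panel. Moves with the drawer. Axes as the cabinet's (-x is the pulling direction). Nothing lies under or above the bar; it can be taken from straight above.
- coverglass_box: Small white square box of cover glasses, 28 x 28 x 18 high, 30 g, lid fixed. Loose, lying upright on the floor of the bar-handled drawer, near the middle of its width and turned at most 0.3 rad to the drawer; at the drawer's stop it comes out about midway between cabinet and drawer front. Origin: centre of its underside, z up.
- slide_box: Flat grey hinged slide box, shut (the lid does not open), loose, 300 g, 34 high. Origin: centre of its underside; the flat lid, 83 (x) x 98 (y), is the surface to set the cover-glass box on, 34 above the bench. It lies at the left front of the bench.
- knob_unit: The second cabinet, of the same size and shape, whose drawer has a round knob instead of a bar. Fixed; origin and axes as for bar_unit.
- knob_drawer (a joint): How far the knob drawer is pulled out, m: 0 shut, where it starts and must stay.
- petri_dish: Petri dish 62 across, 15 high, loose on the rear of the knob cabinet's top. To be left alone. Origin: centre of its underside.
- pipette: Pipette, 202 long (along its y), 27 high, lying front to back at the right front of the bench. To be left alone. Beyond it, about 0.3 m further to the right, stands a fixed tall microscope (500 high, 346 long, 182 wide, centre of its foot at about x 0.49, y -0.59); an arm that starts close to it should draw back from it before it swings across.
- lab_timer: Small white timer, 58 x 64 x 21, loose on the rear of the bar cabinet's top. To be left alone.
- pencil: Pencil, 165 long (along its y), 10 high, lying at the left front edge. To be left alone.

How it is judged:
On the way, in this order (a step that is already met when the one before it is completed fails the run):
1. the bar-handled drawer is out at its stop (value of joint bar_drawer above 0.117 m), for 0.3 s.
2. the cover-glass box stands on the lid of the slide box (x of coverglass_box in the frame of slide_box between -0.035 and 0.035 m and y of coverglass_box in the frame of slide_box between -0.042 and 0.042 m and z of coverglass_box in the frame of slide_box between 0.03 and 0.038 m and angle between coverglass_box's own z axis and vertical below 0.12 rad and linear speed of coverglass_box below 0.03 m/s), for 0.2 s.
At the end, for the whole second after the job is handed in: The bar-handled drawer is out to within 8 mm of its stop, and the cover-glass box rests upright (within 7 degrees) and still on the lid of the slide box, its centre within 35 mm (slide box x) and 42 mm (slide box y) of the lid's centre (all of step 2 and value of joint bar_drawer above 0.117 m); the robot touches nothing.
It fails at once if the knob drawer is opened by more than 20 mm (value of joint knob_drawer above 0.02 m).
It fails at once if the cover-glass box is dropped (it falls free of the fingers at over 0.7 m/s) (linear speed of coverglass_box above 0.7 m/s and contact force between the fingers and coverglass_box below 0.05 N).
It fails at once if the slide box is shoved more than 40 mm (distance of slide_box from where it was at the start of the episode above 0.04 m).
It fails at once if a bystander (petri dish, pipette, timer, pencil) is moved more than 30 mm (distance of any of petri_dish, pipette, lab_timer, pencil from where it was at the start of the episode above 0.03 m).
It also fails if it takes over 59 s, if anything falls off the work surface, if the arm or the gripper's body presses on something with over 40 N, if the wrist force passes 120 N, or if a joint passes its speed limit or range.

## Robot

A 7-joint arm with a two-finger parallel gripper is mounted at the origin on a cart in front of the work surface, level with it; the furniture and walls round the work are solid. World frame = base frame: x ahead of the robot, y to its left, z up, the work surface at z = 0. Lengths are in m, angles in rad, forces in N, time in s.
With the tool pointing down it reaches from about 0.425 to 0.925 m from the base axis. Payload 6.8 kg.
Tool frame: the origin (TCP) lies on the centre line of the jaws, within the pads' length; the fingertips stand bot.finger_overhang ahead of it and the grasp point (between the pads) lies 3 mm ahead of it (bot.finger_overhang is the distance from the TCP to the fingertips, in m); z points along the fingers, y is the direction in which the jaws open and shut (so a half turn about z gives the same grasp; the last joint's range is limited). The gripper opens to 85 mm and grips with 20 to 120 N. Pads are 22 mm wide; open, the fingers measure 114 mm over their backs; the gripper's body (76 mm by 85 mm) begins 54 mm behind the grasp point. The pads swing forward as they close: fully open they stand 13 mm farther back than shut.
Start: joints at [1.114, 0.477, 0.022, 1.555, -0.011, 1.109, -0.083], TCP at [0.231, -0.634, 0.253] pointing down, gripper open.
Joint ranges: [-2.96, 2.96], [-0.34, 2.1], [-1.41, 1.46], [0.24, 2.44], [-1.37, 4.51], [0.17, 1.92], [-2.96, 2.96]. Speed limits (rad/s): [2.39, 2.39, 3.14, 3.14, 3.14, 3.14, 3.14].

## Interface

Orientations are given as a unit quaternion [w, x, y, z].
In Python, from station import bot gives the robot as it stands.
- The arm moves only by the tool drive_tool, never from a script. Its argument "increments" is text: rows parted by semicolons, each of 4 numbers parted by spaces: the shift along the world's x, y, z in m, then the turn about the world's z in rad. In form: tx ty tz spin; .... A call has 1 to 12 rows; each row shifts and turns the commanded pose from where the row before left it; what a row does not reach is not made up. A row lasts 1/12 s, in which the tool goes at most 41.7 mm and 7.16 degrees, less where a joint would pass 70% of its speed; a pose out of reach is approached as far as the arm can. A call is refused whole if a number of a shift passes 0.0417 or a number of a turn 0.125, either way. A call with a gripper value outside its range is refused whole. "grip" is the opening, from 0 (shut) to 1 (fully open), set as the call begins (left out, the last holds). The fingers move at their own pace and stop on an object; "squeeze" is the grip in N (left out, the last holds). Time passes only in rows, so rows that do not move let the fingers close. It gives the time, the measured TCP pose, the force and the opening at its end, in the units of the state.
- bot.get_obs(): the state, without advancing time (a new reading comes with each control period).
- bot.read_camera(name): name is "side" or "top" or "wrist"; returns the picture (384x512x3 uint8, red, green, blue); there is no depth.
- bot.calibration(name): a dict with "fx", "fy", "cx", "cy" (pixels), "distortion" ([k1, k2, p1, p2, k3] as OpenCV has them; the pictures are not rectified), "camera_from_world" (4x4, takes a point from world to camera coordinates). Camera axes: x right, y down, z forward; pixel columns grow to the right and rows downward; lengths in m; the calibration is good to about 2 mm. A picture is of the moment at which its call begins: read the wrist's pose just before it. calibration takes no time and is no camera call; for the wrist camera it gives the pose at the moment of the call.
- bot.hand_in(): hands the job in, once; it reports no verdict.
The state is a dict: "t": time; "q": joint angles; "joint_vel": joint speeds; "joint_torque": joint torques, N m; "eef_pos": TCP position; "tool_rot": TCP orientation; "contact_force": force on the tool from outside, world axes, zero at the start; "torque": the same for the moment, N m; "gripper_width": opening from 0.0 (shut) to 1.0 (fully open).
Only numpy, scipy, OpenCV 4.12 (cv2) and the standard library are available. Lean on these libraries where they do the work, as an engineer would, in place of code of your own. Each camera call takes 0.05 s, during which the arm holds its last target.

## Working session

There is one attempt and no reset: what is moved stays moved. The work goes in short steps, Python scripts to look and compute and a tool call to move; the robot and the scene stay as the last step left them, time stands still between calls to the robot, and variables do not carry over. Pictures are saved under pics/ and viewed, and the job is handed in when it is done.

Besides the shell and the picture viewer there is one more tool, called after ">>>" as name(argument=value, ...) on one line, values as JSON. drive_tool: Moves the arm, as the interface text tells. Its arguments: {"type":"object","properties":{"increments":{"type":"string"},"grip":{"type":"number"},"squeeze":{"type":"number"}},"required":["increments"]}

```bash
mkdir -p pics
cat > h.py <<'E'
import numpy as np,cv2
from station import bot
def snap(n,f):
    im=bot.read_camera(n); cv2.imwrite('pics/'+f,cv2.cvtColor(im,cv2.COLOR_RGB2BGR)); return im
def KD(c):
    return np.array([[c['fx'],0,c['cx']],[0,c['fy'],c['cy']],[0,0,1.]]),np.array(c['distortion'],float)
def ray(c,uv,z):
    K,D=KD(c); T=np.array(c['camera_from_world'])
    p=cv2.undistortPoints(np.array(uv,float).reshape(-1,1,2),K,D).reshape(-1,2)
    R=T[:3,:3];o=-R.T@T[:3,3]
    d=np.c_[p,np.ones(len(p))]@R
    return o+d*((z-o[2])/d[:,2])[:,None]
def proj(c,P):
    K,D=KD(c);T=np.array(c['camera_from_world'])
    return cv2.projectPoints(np.array(P,float).reshape(-1,3),cv2.Rodrigues(T[:3,:3])[0],T[:3,3],K,D)[0].reshape(-1,2)
E
python3 - <<'E'
from h import *
o=bot.get_obs();print(o['t'],o['eef_pos'],o['tool_rot'],o['gripper_width'],bot.finger_overhang)
snap('top','t0.png');snap('side','s0.png')
for n in('top','side'):
    c=bot.calibration(n);T=np.array(c['camera_from_world']);print(n,c['fx'],-T[:3,:3].T@T[:3,3],T[:3,:3].round(2).tolist())
E
```

```text
0.0 [ 0.23053054 -0.63380197  0.25229285] [-9.17267874e-04  9.84823566e-01  1.73555901e-01 -2.28323315e-04] 0.998652764671482 0.022
top 497.9875618726196 [0.40619909 0.04344824 1.48477243] [[-0.01, -1.0, -0.01], [-0.99, 0.01, -0.12], [0.12, 0.01, -0.99]]
side 375.1914768710169 [0.27678047 1.00089998 0.42835782] [[-0.96, -0.29, 0.02], [-0.11, 0.3, -0.95], [0.27, -0.91, -0.32]]
```

View pics/t0.png

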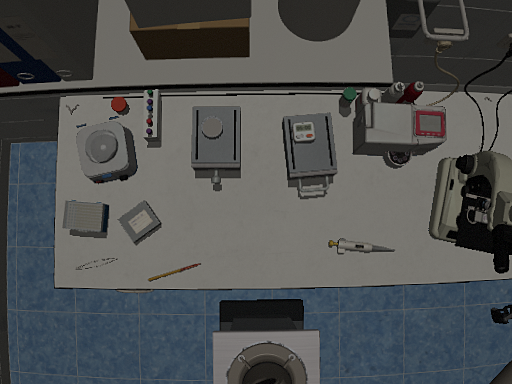

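View pics/s0.png

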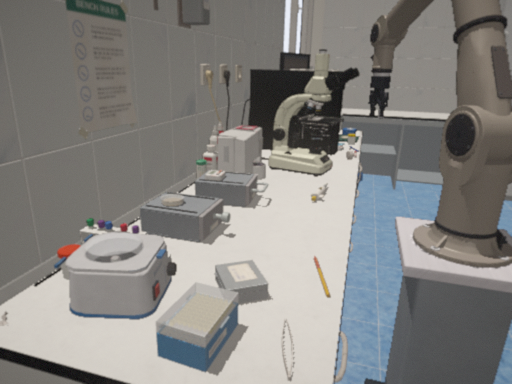

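Run:
```python
import cv2
a=cv2.imread('pics/t0.png')
def up(x0,y0,x1,y1,s,f):
    cv2.imwrite(f,cv2.convertScaleAbs(cv2.resize(a[y0:y1,x0:x1],None,fx=s,fy=s,interpolation=cv2.INTER_CUBIC),alpha=1.3))
up(270,100,350,205,7,'pics/c1.png'.replace('c1','c1')) if 0 else up(270,105,350,205,6,'pics/c1.png')
up(110,190,170,250,8,'pics/c2.png')
```

```text
(no output)
```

View pics/c1.png

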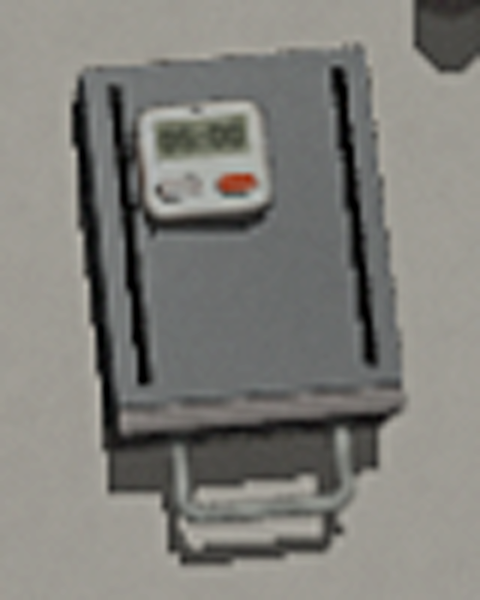

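View pics/c2.png

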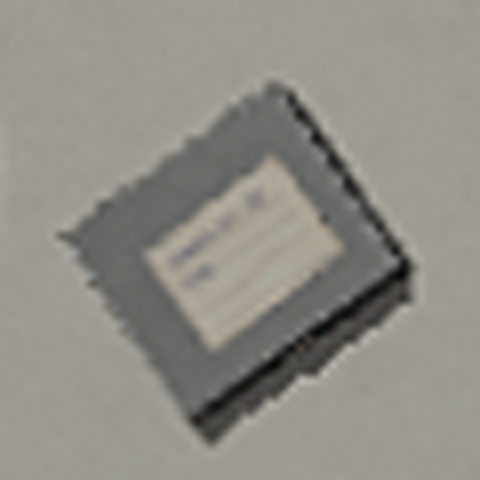

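Run:
```python
from h import *
c=bot.calibration('top')
f=lambda p:np.array(p)/6+[270-.42,105-.42]
h=ray(c,f([(185,510),(265,508),(345,503)]),.05);print('bar',h.round(4))
b=ray(c,f([(85,72),(355,48),(402,400),(122,420)]),.075);print('cab top',b.round(4),[np.linalg.norm(b[i]-b[(i+1)%4]).round(4) for i in range(4)])
d=b[0]-b[3];e=b[1]-b[2];g=b[0]-b[1];print('yaw',np.arctan2(d[1],d[0]),np.arctan2(e[1],e[0]),np.arctan2(-g[0],g[1]))
g=lambda p:np.array(p)/8+[110-.44,190-.44]
s=ray(c,g([(62,238),(278,88),(405,262),(195,415)]),.034);print('box',s.round(4),s.mean(0),[np.linalg.norm(s[i]-s[(i+1)%4]).round(4) for i in range(4)])
c=bot.calibration('wrist');T=np.array(c['camera_from_world']);o=bot.get_obs()
from scipy.spatial.transform import Rotation as R
q=o['tool_rot'];r=R.from_quat([q[1],q[2],q[3],q[0]]).as_matrix();print(r.round(3));print('cam in tool',r.T@(-T[:3,:3].T@T[:3,3]-o['eef_pos']),(T[:3,:3]@r).round(2).tolist(),c['fx'])
```

```text
bar [[ 0.5656 -0.103   0.05  ]
 [ 0.566  -0.1419  0.05  ]
 [ 0.5679 -0.1811  0.05  ]]
cab top [[ 0.7774 -0.0578  0.075 ]
 [ 0.7885 -0.1904  0.075 ]
 [ 0.6144 -0.2065  0.075 ]
 [ 0.6064 -0.0714  0.075 ]] [np.float64(0.1331), np.float64(0.1749), np.float64(0.1354), np.float64(0.1715)]
yaw 0.0789920565220523 0.09185933843539244 0.0836984608641974
box [[0.486  0.4378 0.034 ]
 [0.541  0.3563 0.034 ]
 [0.4763 0.3083 0.034 ]
 [0.4205 0.3868 0.034 ]] [0.48095187 0.37230856 0.034     ] [np.float64(0.0983), np.float64(0.0805), np.float64(0.0963), np.float64(0.083)]
[[ 0.94   0.342 -0.001]
 [ 0.342 -0.94   0.001]
 [-0.    -0.002 -1.   ]]
cam in tool [ 0.07889974 -0.000869   -0.12164568] [[0.0, 1.0, -0.0], [-0.95, 0.0, -0.31], [-0.31, 0.0, 0.95]] 305.3850201051341
```

>>> drive_tool(increments="-0.003 0.03 0 0;-0.003 0.034 0 0;-0.003 0.034 0 0;-0.003 0.034 0 0;-0.003 0.034 0 0;-0.003 0.034 0 0.05;0.01 0.02 0 0.1;0.015 0.02 0 0.1;0.02 0.02 0 0.1;0.02 0.02 0 0.1;0.02 0.02 0 0.1;0.02 0.02 0 0.1", grip=0.43)

```text
t: 1.1
eef_pos: [0.3182, -0.3131, 0.2532]
tool_rot: [-0.0, 0.877, 0.481, -0.0]
contact_force: [-0.3, -0.3, -0.2]
gripper_width: 0.433
```

>>> drive_tool(increments="0.022 0.018 0 0.08;0.022 0.018 0 0.08;0.022 0.018 0 0.08;0.022 0.018 0 0.08;0.022 0.018 0 0.08;0.022 0.018 0 0.08;0.022 0.018 0 0.08;0.022 0.018 0 0.08;0.022 0.018 0 0.017;0.022 0.009 0 0;0.022 0 0 0;0.006 0 -0.01 0")

```text
t: 2.1
eef_pos: [0.5695, -0.142, 0.2445]
tool_rot: [0.002, 0.676, 0.737, 0.002]
contact_force: [1.4, -0.9, 0.9]
gripper_width: 0.429
```

>>> drive_tool(increments="0 0 -0.02 0;0 0 -0.02 0;0 0 -0.02 0;0 0 0 0;0 0 0 0")

```text
t: 2.52
eef_pos: [0.5641, -0.1437, 0.182]
tool_rot: [-0.002, 0.677, 0.736, -0.001]
contact_force: [-0.1, -0.1, -0.3]
gripper_width: 0.428
```

Run:
```python
from h import *
snap('wrist','w1.png');c=bot.calibration('wrist');o=bot.get_obs();print(o['eef_pos'],o['tool_rot'],o['q'])
snap('top','t1.png')
import pickle;pickle.dump(c,open('w1.pkl','wb'))
print(proj(c,[(0.566,-0.142,.05),(0.569,-0.108,.05),(.563,-.176,.05),o['eef_pos']-[0,0,.022]]))
```

```text
[ 0.56527018 -0.14367232  0.18338759] [-3.24917729e-04  6.76613465e-01  7.36338281e-01 -2.20747720e-04] [ 0.47943172  0.43947777 -0.4345388   1.82317662  0.22554688  0.92846406
  0.02953123]
[[257.32356163 183.36532699]
 [264.4155196  145.13014073]
 [250.76101246 218.73522144]
 [256.9045018  248.24324166]]
```

View pics/w1.png

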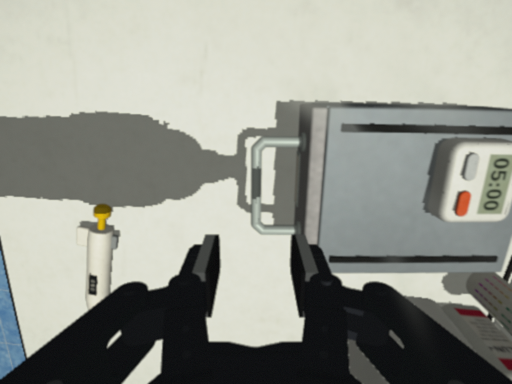

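>>> drive_tool(increments="0 0 -0.02 0;0 0 -0.02 0;0 0 -0.02 0;0 0 -0.015 0;0 0 -0.012 0;0 0 -0.012 0;0 0 -0.01 0;0 0 -0.008 0;0 0 -0.006 0;0 0 -0.004 0;0 0 0 0;0 0 0 0")

```text
t: 3.62
eef_pos: [0.5659, -0.1434, 0.0565]
tool_rot: [0.0, 0.676, 0.737, 0.0]
contact_force: [1.1, 0.1, -0.1]
gripper_width: 0.431
```

>>> drive_tool(increments="0 0 0 0;0 0 0 0;0 0 0 0;0 0 0 0;0 0 0 0;0 0 0 0;0 0 0 0", grip=0, squeeze=40)

```text
t: 4.2
eef_pos: [0.5643, -0.1436, 0.0567]
tool_rot: [-0.001, 0.677, 0.736, -0.001]
contact_force: [-3.8, -0.1, 5.9]
gripper_width: 0.084
```

>>> drive_tool(increments="-0.005 -0.0004 0 0;-0.01 -0.0009 0 0;-0.01 -0.0008 0 0;-0.01 -0.0009 0 0;-0.01 -0.0008 0 0;-0.01 -0.0009 0 0;-0.01 -0.0008 0 0;-0.01 -0.0009 0 0;-0.01 -0.0008 0 0;-0.01 -0.0009 0 0;-0.01 -0.0008 0 0;-0.005 -0.0004 0 0")

```text
t: 5.2
eef_pos: [0.4542, -0.1523, 0.0566]
tool_rot: [-0.0, 0.676, 0.737, -0.0]
contact_force: [1.1, 3.8, 6.0]
gripper_width: 0.081
```

>>> drive_tool(increments="-0.004 -0.0003 0 0;-0.004 -0.0003 0 0;-0.003 -0.0003 0 0;-0.002 -0.0002 0 0;0 0 0 0")

```text
t: 5.62
eef_pos: [0.4417, -0.1532, 0.0566]
tool_rot: [-0.0, 0.676, 0.737, -0.0]
contact_force: [-0.4, 4.5, 9.0]
gripper_width: 0.091
```

>>> drive_tool(increments="-0.002 -0.0002 0 0;-0.002 -0.0002 0 0;0 0 0 0;0 0 0 0")

```text
t: 5.95
eef_pos: [0.4395, -0.1534, 0.0566]
tool_rot: [0.001, 0.676, 0.737, 0.001]
contact_force: [3.9, 3.9, 3.3]
gripper_width: 0.086
```

>>> drive_tool(increments="-0.002 -0.0002 0 0;-0.001 0 0 0;0 0 0 0;0 0 0 0;0 0 0 0;0 0 0 0")

```text
t: 6.45
eef_pos: [0.4394, -0.1534, 0.0567]
tool_rot: [0.003, 0.676, 0.737, 0.003]
contact_force: [12.7, 4.1, -8.7]
gripper_width: 0.086
```

Run:
```python
from h import *
import cv2
snap('top','t2.png');a=cv2.imread('pics/t2.png')
cv2.imwrite('pics/c3.png',cv2.convertScaleAbs(cv2.resize(a[105:255,250:370],None,fx=4,fy=4,interpolation=cv2.INTER_CUBIC),alpha=1.3))
```

```text
(no output)
```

View pics/c3.png

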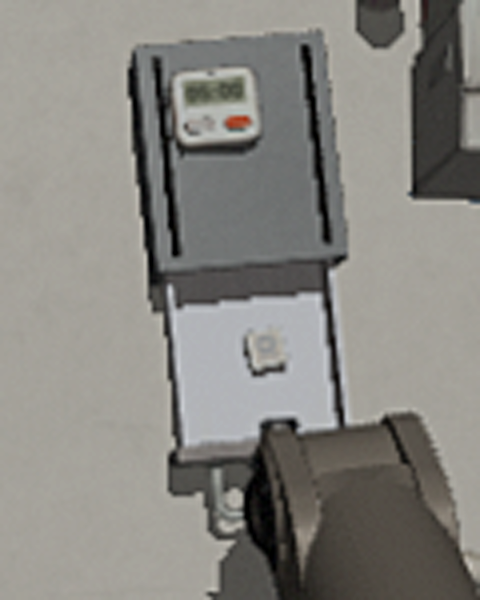

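>>> drive_tool(increments="0.003 0.0002 0 0;0 0 0 0;0 0 0 0;0 0 0 0;0 0 0 0", grip=0.43)

```text
t: 6.92
eef_pos: [0.4376, -0.1545, 0.056]
tool_rot: [-0.001, 0.677, 0.736, -0.001]
contact_force: [-0.2, 0.8, -0.4]
gripper_width: 0.431
```

>>> drive_tool(increments="0 0 0.01 0;0 0 0.015 0;0 0 0.02 0;0 0 0.025 0;0 0 0.03 0;0 0 0.02 0;0.03 0 0 0;0.03 0.002 0 0;0.02 0.002 0 0;0.01 0 0 0;0 0 0 0;0 0 0 0")

```text
t: 7.92
eef_pos: [0.5276, -0.1502, 0.1761]
tool_rot: [-0.001, 0.676, 0.737, -0.0]
contact_force: [0.3, -0.1, -0.3]
gripper_width: 0.429
```

Run:
```python
from h import *
c=bot.calibration('wrist');o=bot.get_obs();snap('wrist','w2.png');print(o['eef_pos'],o['tool_rot'],o['gripper_width'])
import pickle;pickle.dump(c,open('w2.pkl','wb'))
snap('top','t3.png')
```

```text
[ 0.52763957 -0.1501527   0.17608631] [-6.88933179e-04  6.76349238e-01  7.36580635e-01 -4.48862249e-04] 0.42916443514571795
```

View pics/w2.png

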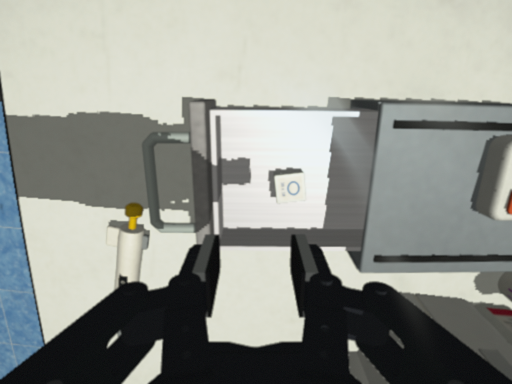

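Run:
```python
import cv2
a=cv2.imread('pics/w2.png')
cv2.imwrite('pics/c4.png',cv2.resize(a[155:215,255:325],None,fx=8,fy=8,interpolation=cv2.INTER_CUBIC))
```

```text
(no output)
```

View pics/c4.png

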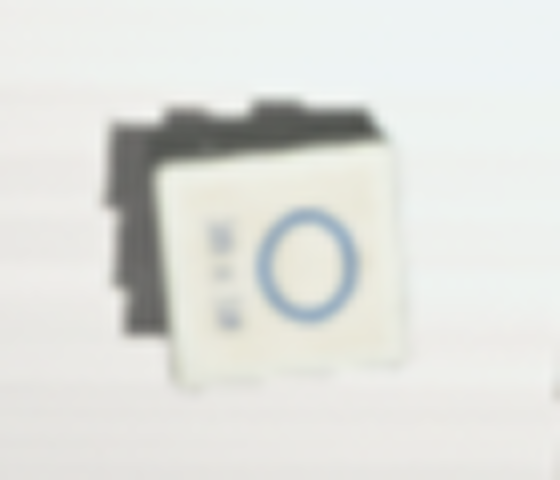

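Run:
```python
from h import *
import pickle
c=pickle.load(open('w2.pkl','rb'))
p=np.array([(157,168),(388,143),(408,357),(178,383)])/8+[255-.44,155-.44]
s=ray(c,p,.03);print(s.round(4),s.mean(0).round(4),[np.linalg.norm(s[i]-s[(i+1)%4]).round(4) for i in range(4)])
for i,j in((0,1),(3,2)):
    d=s[j]-s[i];print(np.arctan2(d[1],d[0]))
for i,j in((3,0),(2,1)):
    d=s[j]-s[i];print(np.arctan2(-d[0],d[1]))
r=bot.get_obs();q=r['tool_rot'];print('tool y yaw',2*np.arctan2(q[2],q[1])-np.pi/2)
T=np.array(c['camera_from_world']);print(-T[:3,:3].T@T[:3,3])
ct=bot.calibration('top');print(ray(ct,[(250+265/4,105+346/4)],.03))
# drawer features: check panel: bar px
print(ray(c,[(152,181)],.05))
```

```text
[[ 0.5433 -0.1436  0.03  ]
 [ 0.5691 -0.1384  0.03  ]
 [ 0.5749 -0.1638  0.03  ]
 [ 0.5485 -0.1694  0.03  ]] [ 0.559  -0.1538  0.03  ] [np.float64(0.0263), np.float64(0.0261), np.float64(0.027), np.float64(0.0263)]
0.1989208385811915
0.2065811235447658
0.19910090615731701
0.2244265712819181
tool y yaw 0.08454539718927201
[ 0.52005906 -0.0702718   0.29776239]
[[ 0.56142972 -0.15175992  0.03      ]]
[[ 0.43845369 -0.15184504  0.05      ]]
```

>>> drive_tool(increments="0.012 -0.001 0 0.04;0.012 -0.001 0 0.04;0.008 -0.001 0 0.04;0 0 -0.02 0;0 0 -0.02 0;0 0 -0.02 0;0 0 -0.015 0;0 0 -0.01 0;0 0 -0.01 0;0 0 -0.005 0;0 0 0 0;0 0 0 0", grip=0.55)

```text
t: 9.02
eef_pos: [0.5609, -0.1532, 0.0767]
tool_rot: [0.0, 0.631, 0.776, 0.0]
contact_force: [0.9, 0.1, -0.2]
gripper_width: 0.553
```

Run:
```python
from h import *
c=bot.calibration('wrist');o=bot.get_obs();snap('wrist','w3.png');print(o['eef_pos'],o['tool_rot'],o['gripper_width'])
```

```text
[ 0.5608689  -0.15322083  0.07670088] [1.96169660e-04 6.31082797e-01 7.75715447e-01 1.03310239e-04] 0.552948358789312
```

View pics/w3.png

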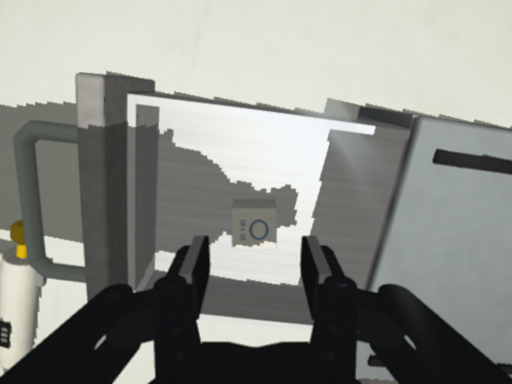

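>>> drive_tool(increments="0 0 -0.01 0;0 0 -0.01 0;0 0 -0.006 0;0 0 -0.004 0;0 0 -0.003 0;0 0 0 0;0 0 0 0")

```text
t: 9.65
eef_pos: [0.5599, -0.1532, 0.0428]
tool_rot: [-0.001, 0.631, 0.776, -0.001]
contact_force: [-2.1, 0.3, -0.2]
gripper_width: 0.548
```

Run:
```python
from h import *
c=bot.calibration('wrist');o=bot.get_obs();snap('wrist','w4.png');print(o['eef_pos'],o['contact_force'],o['gripper_width'])
print(proj(c,[(.56,-.153,.03),(.56,-.153,.012),tuple(o['eef_pos']-[0,0,.022])]))
```

```text
[ 0.55989214 -0.15320087  0.04282921] [-2.11003334  0.27258442 -0.16899637] 0.5484403897948205
[[257.24006549 257.23791047]
 [257.09973042 240.35034691]
 [256.88756505 248.48507675]]
```

View pics/w4.png

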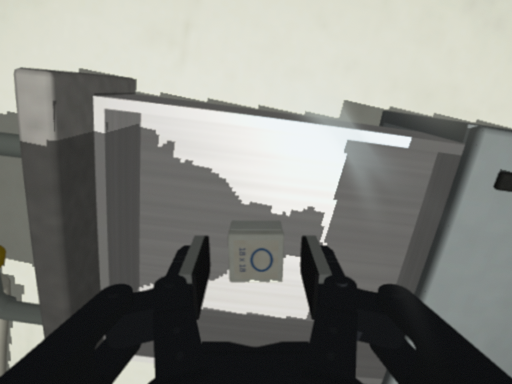

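>>> drive_tool(increments="0 0 -0.002 0;0 0 -0.002 0;0 0 0 0;0 0 0 0")

```text
t: 10.03
eef_pos: [0.559, -0.1535, 0.0389]
tool_rot: [-0.001, 0.631, 0.776, -0.001]
contact_force: [-5.2, -1.1, -0.7]
gripper_width: 0.549
```

>>> drive_tool(increments="0 0 0 0;0 0 0 0;0 0 0 0;0 0 0 0;0 0 0 0;0 0 0 0;0 0 0 0", grip=0, squeeze=25)

```text
t: 10.62
eef_pos: [0.5618, -0.1531, 0.0399]
tool_rot: [0.001, 0.631, 0.776, 0.001]
contact_force: [2.1, 1.1, 4.2]
gripper_width: 0.311
```

>>> drive_tool(increments="0 0 0.005 0;0 0 0.008 0;0 0 0.01 0;0 0 0.015 0;0 0 0.02 0;0 0 0.02 0;0 0 0.02 0;0 0 0.02 0;0 0 0.02 0;0 0 0 0")

```text
t: 11.45
eef_pos: [0.5628, -0.1534, 0.1822]
tool_rot: [0.003, 0.631, 0.776, 0.001]
contact_force: [1.8, 0.2, 0.4]
gripper_width: 0.313
```

Run:
```python
from h import *
snap('wrist','w5.png');snap('top','t5.png');a=cv2.imread('pics/t5.png')
cv2.imwrite('pics/c5.png',cv2.convertScaleAbs(cv2.resize(a[95:255,110:370],None,fx=3,fy=3,interpolation=cv2.INTER_CUBIC),alpha=1.3))
```

```text
(no output)
```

View pics/w5.png

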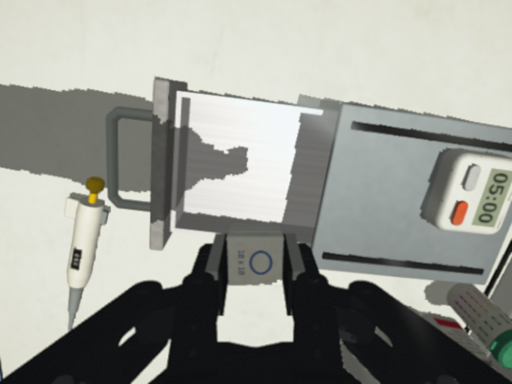

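View pics/c5.png

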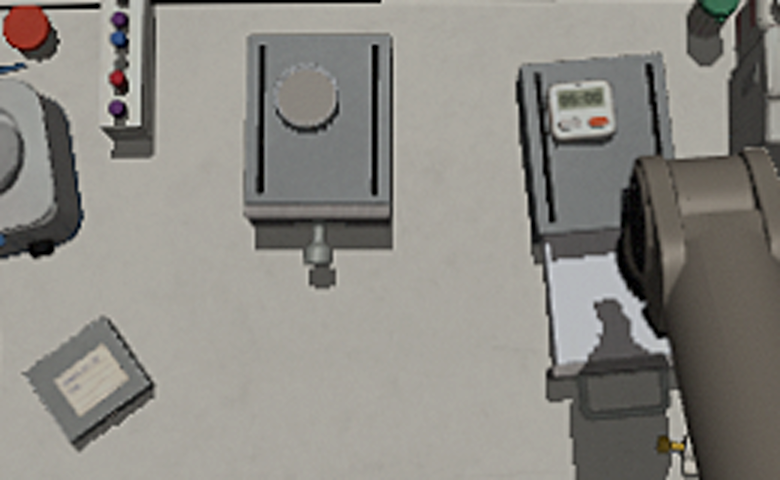

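>>> drive_tool(increments="-0.005 0.01 0 0;-0.007 0.02 0 0.02;-0.006 0.03 0 0.03;-0.006 0.03 0 0.03;-0.006 0.03 0 0.03;-0.005 0.03 0 0.03;-0.005 0.03 0 0.03;-0.005 0.03 0 0.03;-0.005 0.03 0 0.03;-0.005 0.03 0 0.03;-0.005 0.03 0 0.03;-0.005 0.03 0 0.03")

```text
t: 12.55
eef_pos: [0.4936, 0.1782, 0.1761]
tool_rot: [-0.001, 0.498, 0.867, -0.001]
contact_force: [-0.4, 0.0, 0.5]
gripper_width: 0.313
```

>>> drive_tool(increments="-0.005 0.03 0 0.03;-0.005 0.03 0 0.03;-0.003 0.03 0 0.01;-0.002 0.03 0 0;0 0.03 0 0;0 0.025 0 0;0 0.015 0 0;0 0.005 0 0;0 0 0 0;0 0 0 0;0 0 0 0")

```text
t: 13.47
eef_pos: [0.4808, 0.3699, 0.1767]
tool_rot: [0.0, 0.469, 0.883, -0.001]
contact_force: [0.2, -0.0, -1.3]
gripper_width: 0.312
```

Run:
```python
from h import *
c=bot.calibration('wrist');o=bot.get_obs();snap('wrist','w6.png');snap('side','s6.png');print(o['eef_pos'],o['gripper_width'])
import pickle;pickle.dump(c,open('w6.pkl','wb'))
print(proj(c,[(.486,.4378,.034),(.541,.3563,.034),(.4763,.3083,.034),(.4205,.3868,.034)]))
```

```text
[0.48079276 0.36993198 0.17666508] 0.3121152634499509
[[305.81257831 122.70245788]
 [300.46660722 227.73266529]
 [216.08444806 231.01871845]
 [208.98909561 129.27694739]]
```

View pics/w6.png

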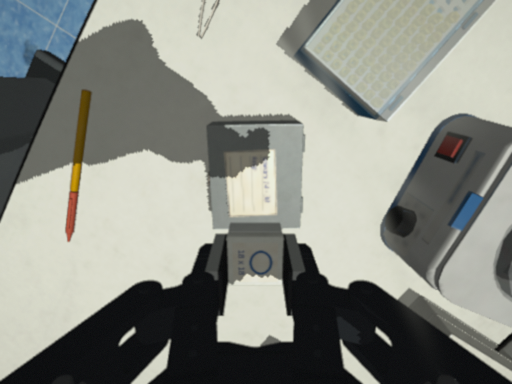

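View pics/s6.png

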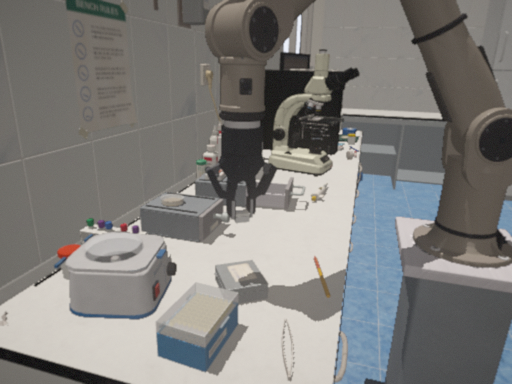

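>>> drive_tool(increments="0 0 -0.01 0;0 0 -0.015 0;0 0 -0.02 0;0 0 -0.02 0;0 0 -0.015 0;0 0 -0.012 0;0 0 -0.01 0;0 0 -0.005 0;0 0 -0.003 0;0 0 0 0;0 0 0 0")

```text
t: 14.48
eef_pos: [0.481, 0.3722, 0.0679]
tool_rot: [0.0, 0.469, 0.883, 0.0]
contact_force: [0.8, 0.4, 0.2]
gripper_width: 0.316
```

>>> drive_tool(increments="0 0 -0.001 0;0 0 -0.001 0;0 0 0 0;0 0 0 0")

```text
t: 14.82
eef_pos: [0.4808, 0.3719, 0.0656]
tool_rot: [0.0, 0.469, 0.883, 0.0]
contact_force: [0.1, -0.3, 0.0]
gripper_width: 0.309
```

>>> drive_tool(increments="0 0 -0.001 0;0 0 -0.001 0;0 0 0 0;0 0 0 0")

```text
t: 15.15
eef_pos: [0.4806, 0.3718, 0.0632]
tool_rot: [-0.0, 0.469, 0.883, -0.0]
contact_force: [-0.0, -0.3, -0.2]
gripper_width: 0.314
```

>>> drive_tool(increments="0 0 -0.001 0;0 0 0 0;0 0 0 0")

```text
t: 15.4
eef_pos: [0.4807, 0.3718, 0.0622]
tool_rot: [-0.0, 0.469, 0.883, -0.0]
contact_force: [-0.2, -0.1, -0.9]
gripper_width: 0.317
```

>>> drive_tool(increments="0 0 -0.001 0;0 0 0 0;0 0 0 0")

```text
t: 15.65
eef_pos: [0.4807, 0.3719, 0.062]
tool_rot: [0.0, 0.469, 0.883, 0.0]
contact_force: [-0.9, -2.0, 6.4]
gripper_width: 0.315
```

>>> drive_tool(increments="0 0 0 0;0 0 0 0;0 0 0 0;0 0 0 0;0 0 0 0", grip=0.55)

```text
t: 16.07
eef_pos: [0.4807, 0.3718, 0.0612]
tool_rot: [-0.0, 0.469, 0.883, -0.0]
contact_force: [-0.6, -0.7, 0.3]
gripper_width: 0.55
```

>>> drive_tool(increments="0 0 0.005 0;0 0 0.01 0;0 0 0.015 0;0 0 0.02 0;0 0 0.025 0;0 0 0.03 0;0 0 0.02 0;0 0 0.01 0;0 0 0 0;0 0 0 0;0 0 0 0;0 0 0 0")

```text
t: 17.07
eef_pos: [0.4801, 0.3711, 0.1947]
tool_rot: [-0.001, 0.469, 0.883, -0.001]
contact_force: [0.0, -0.2, -0.1]
gripper_width: 0.551
```

Run:
```python
from h import *
c=bot.calibration('wrist');o=bot.get_obs();snap('wrist','w7.png');snap('side','s7.png');snap('top','t7.png');print(o['t'],o['eef_pos'],o['contact_force'])
a=cv2.imread('pics/t7.png')
cv2.imwrite('pics/c7.png',cv2.convertScaleAbs(cv2.resize(a[95:285,110:370],None,fx=3,fy=3,interpolation=cv2.INTER_CUBIC),alpha=1.3))
import pickle;pickle.dump(c,open('w7.pkl','wb'))
print(proj(c,[(.481,.372,.034),(.481,.372,.052)]))
```

```text
17.0667 [0.48008533 0.37109016 0.19474391] [ 0.01358819 -0.1717131  -0.13998651]
[[257.61965458 176.85383789]
 [257.70544518 182.30839805]]
```

View pics/w7.png

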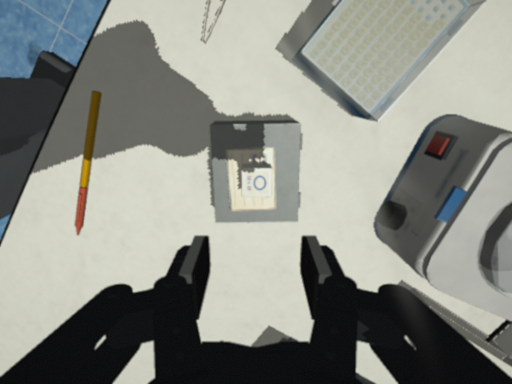

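View pics/c7.png

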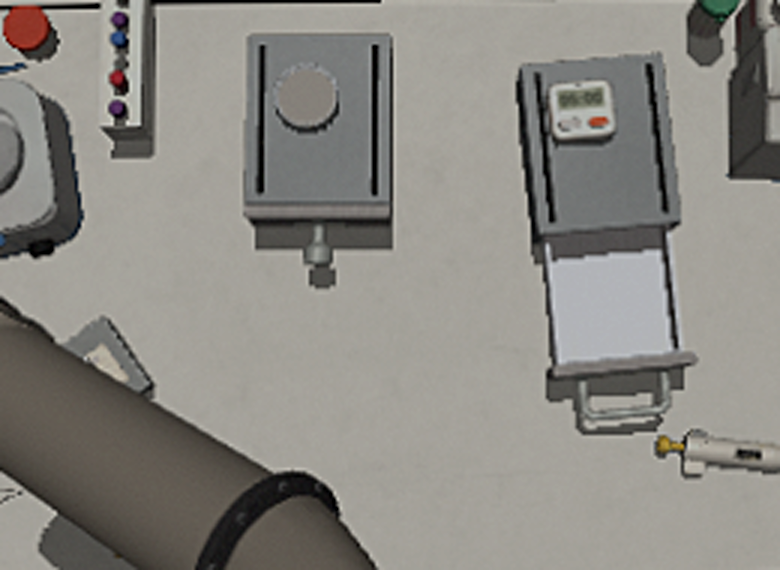

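View pics/s7.png

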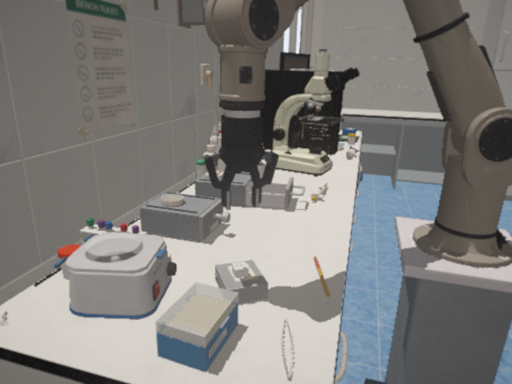

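Run:
```python
from h import *
c=bot.calibration('top')
print(ray(c,[(110+585/3-.3,95+412/3-.3),(110+665/3-.3,95+408/3-.3)],.05), 'shut bar',ray(c,[(314,189.3)],.05))
print(bot.get_obs()['joint_vel'].round(3))
```

```text
[[ 0.44231976 -0.11249557  0.05      ]
 [ 0.44471782 -0.1901268   0.05      ]] shut bar [[ 0.56582244 -0.142673    0.05      ]]
[-0.001 -0.003 -0.002 -0.006 -0.002 -0.     0.   ]
```

Run:
```python
import cv2,numpy as np
o=[]
for n in('t2','t3','t7'):
    a=cv2.imread(f'pics/{n}.png'); o.append(cv2.convertScaleAbs(cv2.resize(a[205:245,280:350],None,fx=7,fy=4.8,interpolation=cv2.INTER_NEAREST),alpha=1.4))
cv2.imwrite('pics/cmp.png',np.vstack(o))
```

```text
(no output)
```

View pics/cmp.png

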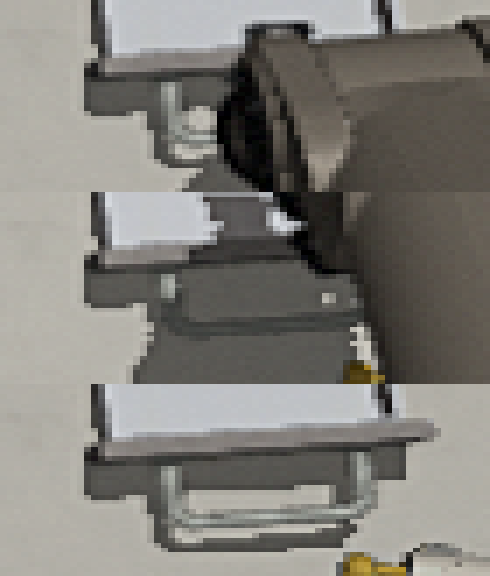

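```bash
python3 -c "
from station import bot
print(bot.hand_in())"
```

```text
the job is handed in; nothing more can be done
None
```

The bar-handled drawer is open at its stop and the cover-glass box stands on the slide box lid. I handed the job in about 17 s into the run. `hand_in` gives no verdict, so the result below rests on my own checks.

**Drawer:** I gripped the bar from above and pulled about 125 mm. At the end the tool stopped moving while the pulling force rose from about 4 to 13 N, which I took as the stop. In the top camera the front panel sits on the same pixel row in the final picture as while I held it at the stop, so the drawer has not moved back by more than about 3 mm.

**Cover-glass box:** I lifted it out squarely gripped and lowered it until it touched the lid at about 6 N, then opened the fingers. The last wrist picture shows it upright, with its top at pixel (257, 182), exactly where it should be for the lid's centre.

**Everything else:** The knob drawer, slide box, timer, petri dish, pipette and pencil all look unmoved. The arm is about 13 cm above the box, almost still, and reads no contact force.

**One disagreement:** a rough reading of the bar's position in the top camera gives 122–123 mm of travel, against 125 mm from the arm. That is within picture accuracy and still above the 117 mm limit.

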